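Press a cartridge plug home with bench locking pliers

ROBOT

A 7-joint arm with a two-finger parallel gripper is mounted at the origin on a cart in front of the work surface, level with it; the furniture and walls round the work are solid. World frame = base frame: x ahead of the robot, y to its left, z up, the work surface at z = 0. Lengths are in m, angles in rad, forces in N, time in s.
With the tool pointing down it reaches from about 0.4 to 0.875 m from the base axis. Payload 19.3 kg.
Tool frame: the origin (TCP) lies midway between the tips of the shut fingers; the grasp point (between the pads) lies 19 mm behind it; x points along the fingers, y is the direction in which the jaws open and shut, and the axes are right-handed (so a half turn about x gives the same grasp; the last joint's range is limited). The gripper opens to 85 mm and grips with 20 to 120 N. Pads are 22 mm wide; open, the fingers measure 114 mm over their backs; the gripper's body (76 mm by 85 mm) begins 54 mm behind the grasp point. The pads swing forward as they close: fully open they stand 13 mm farther back than shut.
Start: joints at [1.247, 0.521, -0.036, 1.599, 0.021, 1.021, -0.113], TCP at [0.157, -0.605, 0.231] pointing down, gripper open.
Joint ranges: [-2.91, 2.91], [-0.3, 2.13], [-1.5, 1.42], [0.17, 2.43], [-1.26, 4.41], [0.16, 1.93], [-2.52, 2.52]. Speed limits (rad/s): [1.89, 1.89, 2.39, 2.39, 3.01, 3.01, 3.01].

INTERFACE

Orientations are given as [roll, pitch, yaw] about the fixed x, y, z axes, in that order (R = Rz(yaw) Ry(pitch) Rx(roll)).
In Python, from workcell import telemetry, vision, workorder gives the robot as it stands. The module is installed in compiled form; this text tells all that it offers.
- The arm moves only by the tool play_rows, never from a script. Its argument "deltas" is a list of rows, each a list of 7 numbers: the shift along the world's x, y, z in mm, then the turn, a rotation vector about the world's x, y, z in degrees, then the finger opening in mm, from 0 to 85.4. In form: [[x, y, z, wx, wy, wz, jaw], ...]. A call has 1 to 8 rows; each row shifts and turns the commanded pose from where the row before left it; what a row does not reach is not made up. A row lasts 1/8 s, in which the tool goes at most 62.5 mm and 10.7 degrees, less where a joint would pass 70% of its speed; a pose out of reach is approached as far as the arm can. A call with a gripper value outside its range is refused whole. The fingers move at their own pace and stop on an object; "grip_force" is the grip in N (left out, the last holds). Time passes only in rows, so rows that do not move let the fingers close. It gives the time, the measured TCP pose, the force and the opening at its end, in the units of the state.
- telemetry.observe(): the state, without advancing time (a new reading comes with each control period).
- vision.grab_frame(name): name is "side" or "top" or "wrist"; returns the picture (480x640x3 uint8, red, green, blue); there is no depth.
- vision.camera_info(name): a dict with "mtx" (3x3 intrinsics, pixels), "rvec" (rotation vector, rad) and "tvec" (3), from world to camera coordinates, as OpenCV has them. Camera axes: x right, y down, z forward; pixel columns grow to the right and rows downward; lengths in m; the calibration is good to about 2 mm. A picture is of the moment at which its call begins: read the wrist's pose just before it. camera_info takes no time and is no camera call; for the wrist camera it gives the pose at the moment of the call.
- workorder.job_done(): hands the job in, once; it reports no verdict.
The state is a dict: "clock": time; "qpos": joint angles; "qd": joint speeds; "joint_efforts": joint torques, N m; "position": TCP position; "tool_rot": TCP orientation; "force": force on the tool from outside, world axes, zero at the start; "moment": the same for the moment, N m; "grip_width": finger opening in m.
Only numpy, scipy, OpenCV 4.12 (cv2) and the standard library are available. Lean on these libraries where they do the work, as an engineer would, in place of code of your own. Each camera call takes 0.05 s, during which the arm holds its last target. There are 200 camera calls.

TASK

One of the two drying cartridges still has its end plug standing out: lay that one fully down in the nest of the bench-mounted locking pliers, nozzle in the slot and plug towards the moving jaw, and let go. Swing the handle shut until the pliers snap over centre and hold the plug pressed home by themselves, without leaning on the handle when it meets its stop, and take your hand off. Then flick the release lever so that the pliers spring fully open, leaving the closed cartridge free in the nest; handle all of it gently and leave the other things where they are.

Things in the scene. Friction and masses are not known exactly. Their poses are not given: they have to be found in the camera images.
- cartridge_center (a point): Centre of the cartridge to be closed: a white plastic block 24 mm wide (its x), 50 mm long (y), 28 mm high, 60 to 120 g, lying on the table, this point 14 mm above its underside. A nozzle 8 mm thick sticks out 11 mm at -y; the grey plug (21 mm round, flange 4 mm thick) is at +y. Hold it by its flat 24 mm sides. Turned up to 35 degrees either way.
- cartridge_plug (a joint): How far that cartridge's plug stands out of its seat, m: 0.0075 to 0.009 at the start, 0 when home. It is a tight push fit: about 18 N moves it.
- cartridge_shut_center (a point): Centre of the second cartridge, same shape and size, whose plug is already home (flange against the block). To be left alone.
- nest (a point): Where the cartridge's centre lies when seated: 34 mm above the table, 14 mm above the nest floor. x points away from the handles, y to the moving jaw, z up; the seated cartridge's y lies along this y, within 5 mm of the anvil (the jaw pushes it the rest). Nest: a channel along y between steel side walls 25.6 mm apart, tops 30 mm above the table, 3 mm chamfers inside.
- base: Steel base plate, 186 x 100 x 10 mm, fixed to the table; origin on the table below the nest point, axes as the nest's (yaw 0: handles point at the robot; up to 17 degrees either way). Anvil: y < -25.5 mm, 44 mm above the table, 13 mm slot, open above, for the nozzle. The fixed jaw runs round at y < -33 mm and x = -45 to -75 mm, 45 mm high, bolted to the plate through slots.
- plate_rear (a point): Middle of the plate's rear edge, under the handles, on its top (10 mm above the table), 150 mm from the nest along -x; axes as the nest's. The pliers may stand up to 5 degrees skew on the plate, turned about the plug in the nest, so handle and release lever lie up to 18 mm to either side (y) of the places given: where the handle meets the finger and where it stops must be felt.
- jaw (a joint): Jaw, rad: 0 open (spring-loaded), about 0.30 when locked, 30 to 45 N on the plug. The handle drives it, swinging level, 23 to 45 mm above the table; its outer face in the nest frame (mm, x/y): open from -65/51 by -108/96 to -154/152, locked from -66/57 to -200/65. Push it towards -y: 3 to 5 N at first, up to 17 N while pressing, falling to dead centre, then it snaps some 10 mm to a rigid stop.
- release (a joint): Release lever in the handle, rad: 0 at rest (weak spring), at most 0.24. Its tail, 5 mm thick, 28 to 40 mm above the table, lies inside the handle's end: when locked, its inner face runs in the nest frame (mm, x/y, before skew) from -155/36 to -195/35. The knurled screw beside it ends at x = -173; beyond it the inner side is free. Pushed 10 mm to +y it meets the link; 3 to 8 N more unlock it.
- vial: Capped sample vial, 25 mm across, 47 mm high; origin under its centre. Bystander.
- beaker: Small beaker, 48 mm across, 56 mm high; origin under its centre. Bystander.
- weight: Brass weight, 20 mm across, 31 mm high; origin under its centre. Bystander.
There are look-alikes about, which are no part of the job. Leave any red look-alike of the part that bears cartridge_center alone.

How it is judged:
By the outcome, as a careful person would: the job done as asked, in the order asked, and still so for the second after the job is handed in, with the robot touching nothing.
It also fails if it takes over 72 s, if anything falls off the work surface, if the arm or the gripper's body presses on something with over 40 N, if the wrist force passes 120 N, or if a joint passes its speed limit or range.

## Working session

There is one attempt and no reset: what is moved stays moved. The work goes in short steps, Python scripts to look and compute and a tool call to move; the robot and the scene stay as the last step left them, time stands still between calls to the robot, and variables do not carry over. Pictures are saved under pics/ and viewed, about 8 in all and at most 12, crops included, and the job is handed in when it is done.

Besides the shell and the picture viewer there is one more tool, called after "Request:" by a JSON object that holds its "name" and its "arguments", one argument or row to a line. play_rows: Moves the arm, as the interface text tells. Its arguments: {"type":"object","properties":{"deltas":{"type":"array","items":{"type":"array","items":{"type":"number"}}},"grip_force":{"type":"number"}},"required":["deltas"]}

```bash
mkdir -p pics
cat > h.py <<'E'
import numpy as np, cv2
from workcell import telemetry, vision, workorder
def snap(n,f):
    ci=vision.camera_info(n); im=vision.grab_frame(n)
    cv2.imwrite(f,im[:,:,::-1]); np.savez(f+'.npz',mtx=ci['mtx'],rvec=ci['rvec'],tvec=ci['tvec']); return im
def ray(f,uv,z):
    c=np.load(f+'.npz'); R=cv2.Rodrigues(c['rvec'])[0]; t=c['tvec'].reshape(3)
    d=R.T@np.linalg.inv(c['mtx'])@np.array([uv[0],uv[1],1.]); o=-R.T@t
    return o+d*(z-o[2])/d[2]
def proj(f,p):
    c=np.load(f+'.npz'); return cv2.projectPoints(np.array(p,float).reshape(-1,3),c['rvec'],c['tvec'],c['mtx'],None)[0].reshape(-1,2)
E
python3 - <<'E'
from h import *
s=telemetry.observe(); print(s)
for n in ('top','side'):
    snap(n,f'pics/{n}0.png')
    c=np.load(f'pics/{n}0.png.npz'); R=cv2.Rodrigues(c['rvec'])[0]; print(n,-R.T@c['tvec'].reshape(3),R[2],c['mtx'][0,0])
E
```

```text
{'clock': 0.0, 'qpos': array([ 1.24679354,  0.52203176, -0.03628757,  1.60001033,  0.02121763,
        1.02112205, -0.11276692]), 'qd': array([-6.30233545e-05, -9.10582935e-04, -7.86173145e-04,  5.65628047e-04,
       -1.13249519e-04, -2.21402668e-03,  9.49425786e-04]), 'joint_efforts': array([-1.75153004e-04, -9.27128720e+01,  1.98004268e+00, -3.69937384e+01,
        1.78249466e-02,  8.26110248e-03, -6.61084891e-05]), 'position': array([ 0.15677701, -0.60465638,  0.23071431]), 'tool_rot': array([-1.46890646,  1.56960991,  1.92648681]), 'force': array([-0.32552801,  0.67286729,  0.47988198]), 'moment': array([ 0.02160312,  0.01626494, -0.00540093]), 'grip_width': 0.08523628214575793}
top [0.49545874 0.09010169 0.90094216] [ 0.08496819  0.00223703 -0.99638115] 455.3810835283446
side [ 0.19265216 -0.58851559  0.71997433] [ 0.36805769  0.67354357 -0.64099345] 569.7882698540463
```

View pics/top0.png

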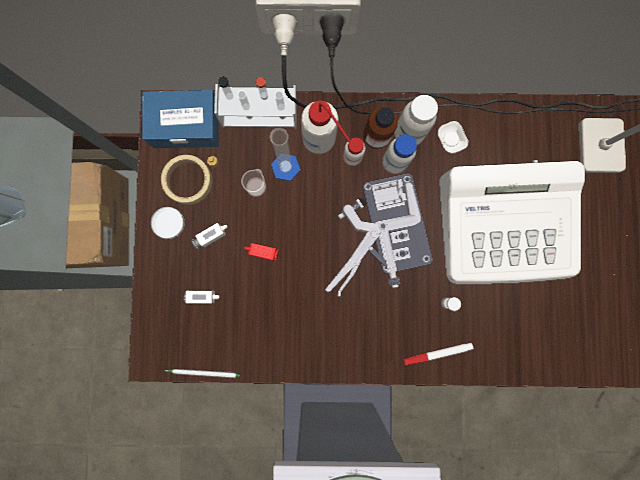

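View pics/side0.png

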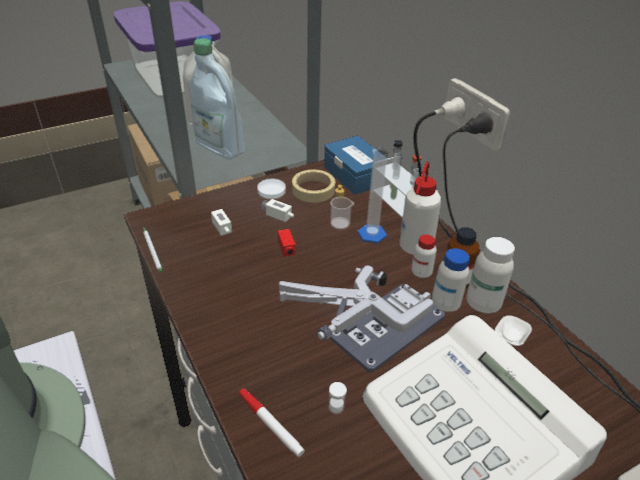

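The top view shows white cartridges at (210,235) and (201,297), a red look-alike at (263,252), and the pliers at (385,235). I'll enlarge both white ones and the pliers.

Run:
```python
from h import *
t=cv2.imread('pics/top0.png'); s=cv2.imread('pics/side0.png')
a=cv2.resize(t[215:315,175:235],None,fx=6,fy=6,interpolation=cv2.INTER_CUBIC)
b=cv2.resize(s[190:250,200:300],None,fx=4,fy=4,interpolation=cv2.INTER_CUBIC)
c=cv2.resize(t[165:305,320:440],None,fx=2.55,fy=2.55,interpolation=cv2.INTER_CUBIC)
o=np.zeros((600,800,3),np.uint8); o[:,:360]=a; o[:240,380:780]=b; o[243:243+c.shape[0],400:400+c.shape[1]]=c[:357]
cv2.imwrite('pics/crop1.png',o)
# white blobs
hsv=cv2.cvtColor(t,cv2.COLOR_BGR2HSV)
m=((hsv[...,2]>110)&(hsv[...,1]<60)).astype(np.uint8)
n,l,st,ce=cv2.connectedComponentsWithStats(m)
for i in range(1,n):
    if 100<st[i][4]<2000 and 175<ce[i][0]<330 and 210<ce[i][1]<315:
        p=np.argwhere(l==i)[:,::-1].astype(np.float32); print(ce[i],st[i],cv2.minAreaRect(p),ray('pics/top0.png',ce[i],.028))
```

```text
[209.21830986 234.68779343] [192 223  36  25 426] ((209.85491943359375, 234.7512969970703), (14.540276527404785, 38.43815612792969), 59.74356460571289) [0.58907719 0.28667406 0.028     ]
[199.87088608 296.79240506] [184 290  36  14 395] ((201.5, 296.5), (13.0, 35.0), 90.0) [0.46985748 0.30098769 0.028     ]
```

View pics/crop1.png

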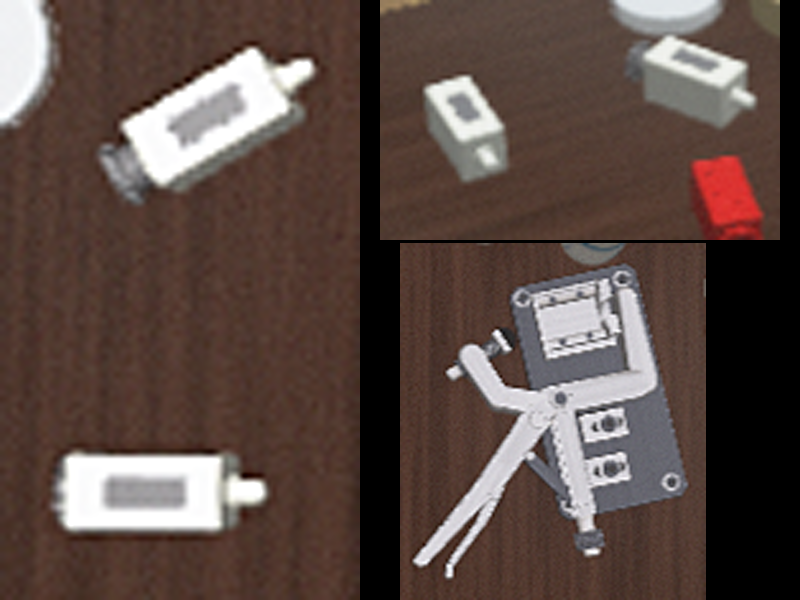

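Run:
```python
from h import *
f='pics/top0.png'; t=cv2.imread(f); 
hsv=cv2.cvtColor(t,cv2.COLOR_BGR2HSV)
print(hsv[225,412],hsv[255,420],hsv[190,365])
m=((hsv[...,0]>100)&(hsv[...,0]<135)&(hsv[...,2]>50)&(hsv[...,2]<130)&(hsv[...,1]>25)).astype(np.uint8)
m[:, :355]=0; m[:,437:]=0; m[:168]=0; m[280:]=0
n,l,st,ce=cv2.connectedComponentsWithStats(m)
p=[np.argwhere(l==i)[:,::-1] for i in range(1,n) if st[i][4]>25]
p=np.vstack(p).astype(np.float32); r=cv2.minAreaRect(p); b=cv2.boxPoints(r); print(r,b)
w=np.array([ray(f,q,.010)[:2] for q in b]); print(w)
for i in range(4): print(np.linalg.norm(w[i]-w[(i+1)%4]))
# cartridge sides
c=np.array([ray(f,q,.028)[:2] for q in cv2.boxPoints(((209.85,234.75),(14.54,38.4),59.74))]);print(c)
mm=np.zeros_like(t); mm[m>0]=255; cv2.imwrite('pics/mask.png',mm)
```

```text
[143   6 180] [117  23 111] [118  28 111]
((387.5, 211.0), (74.0, 45.0), 90.0) [[365. 174.]
 [410. 174.]
 [410. 248.]
 [365. 248.]]
[[ 0.71569096 -0.0157687 ]
 [ 0.71661564 -0.10528586]
 [ 0.56888731 -0.10410505]
 [ 0.56795587 -0.01582775]]
0.08952193834176649
0.14773304504749138
0.08828220979462376
0.14773509349237599
[[0.58197859 0.3242913 ]
 [0.62025853 0.26136719]
 [0.59596827 0.24656786]
 [0.55786476 0.30939484]]
```

Run:
```python
from h import *
f='pics/top0.png'; t=cv2.imread(f); 
hsv=cv2.cvtColor(t,cv2.COLOR_BGR2HSV)
m=((hsv[...,0]>105)&(hsv[...,0]<130)&(hsv[...,2]>80)&(hsv[...,2]<130)&(hsv[...,1]>12)&(hsv[...,1]<60)).astype(np.uint8)
m[:, :357]=0; m[:,437:]=0; m[:168]=0; m[280:]=0
n,l,st,ce=cv2.connectedComponentsWithStats(m)
p=[np.argwhere(l==i)[:,::-1] for i in range(1,n) if st[i][4]>40]
print(st[1:][st[1:,4]>40])
p=np.vstack(p).astype(np.float32); r=cv2.minAreaRect(p); b=cv2.boxPoints(r); print(r)
w=np.array([ray(f,q,.010)[:2] for q in b]); print(w)
print([np.linalg.norm(w[i]-w[(i+1)%4]) for i in range(4)])
print(telemetry.observe()['tool_rot'])
from scipy.spatial.transform import Rotation as R
print(R.from_euler('xyz',telemetry.observe()['tool_rot']).as_matrix())
ci=vision.camera_info('wrist');Rw=cv2.Rodrigues(np.array(ci['rvec']))[0];print(-Rw.T@np.array(ci['tvec']).reshape(3),Rw,ci['mtx'])
```

```text
[[365 173  50  14 167]
 [363 187  45  36 530]
 [391 221  42  50 935]
 [370 237  17  30 151]]
((393.89410400390625, 223.5235595703125), (93.171630859375, 58.571231842041016), 77.47119140625)
[[ 0.69447634  0.00368255]
 [ 0.72133438 -0.11005196]
 [ 0.54059881 -0.148057  ]
 [ 0.51459471 -0.03617215]]
[np.float64(0.11686271685936206), np.float64(0.18468819400122669), np.float64(0.11486702440014411), np.float64(0.18424385556217668)]
[-1.53005216  1.56985262  1.86535598]
[[-2.73975332e-04  2.51098894e-01 -9.67961399e-01]
 [ 9.03060734e-04 -9.67960979e-01 -2.51099041e-01]
 [-9.99999555e-01 -9.42922875e-04  3.84398788e-05]]
[ 0.22347889 -0.58683318  0.37201749] [[ 2.51591936e-01 -9.67833332e-01 -3.72778844e-04]
 [-9.31443560e-01 -2.42236866e-01  2.71540413e-01]
 [-2.62896164e-01 -6.79701559e-02 -9.62426966e-01]] [[369.11629713   0.         319.18512   ]
 [  0.         369.11629713 247.65722531]
 [  0.           0.           1.        ]]
```

Request:
{"name": "play_rows", "arguments": {
  "deltas": [
    [56,21,5,0,0,7.4,85],
    [54,27,5,0,0,7.4,85],
    [50,31.5,5,0,0,7.4,85],
    [47,36.6,0,0,0,7.4,85],
    [42.4,40,0,0,0,7.4,85],
    [38,43.7,0,0,0,7.4,85],
    [34,47.7,0,0,0,7.4,85],
    [28.5,49.6,0,0,0,7.4,85]
  ]
}}

```text
clock: 1.1
position: [0.5077, -0.3061, 0.246]
tool_rot: [-2.151, 1.57, 2.282]
force: [1.1, 0.8, -0.5]
grip_width: 0.0847
```

Request:
{"name": "play_rows", "arguments": {
  "deltas": [
    [24,52.7,0,0,0,7.4,85],
    [18,53.5,0,0,0,7.4,85],
    [13,55.5,0,0,0,7.4,85],
    [7.5,55.5,0,0,0,7.4,85],
    [0,0,0,0,0,0,85]
  ]
}}

```text
clock: 1.72
position: [0.5696, -0.086, 0.2463]
tool_rot: [2.876, 1.569, 1.546]
force: [0.4, -2.0, 0.2]
grip_width: 0.0852
```

Run:
```python
from h import *
print(telemetry.observe()['position'],telemetry.observe()['qpos'])
snap('wrist','pics/w1.png')
```

```text
[ 0.56964283 -0.08599249  0.24628377] [ 0.43284765  0.47139465 -0.53854808  1.69550919  0.26979204  1.04951523
  0.0476339 ]
```

View pics/w1.png

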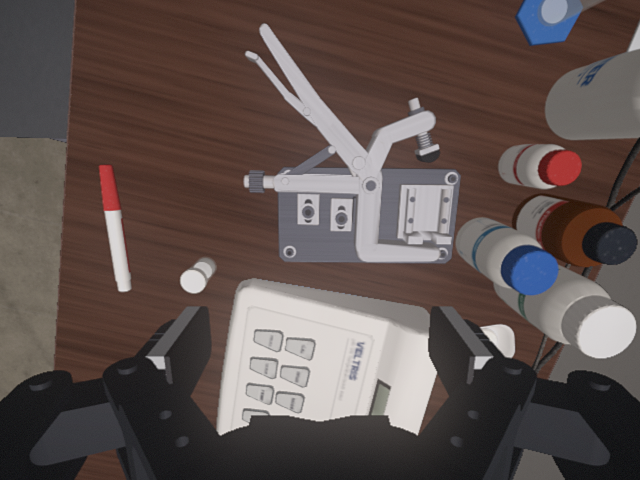

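Run:
```python
from h import *
f='pics/w1.png'; t=cv2.imread(f); hsv=cv2.cvtColor(t,cv2.COLOR_BGR2HSV)
print(hsv[240,340],hsv[176,410])
m=((hsv[...,0]>105)&(hsv[...,0]<135)&(hsv[...,2]>60)&(hsv[...,2]<140)&(hsv[...,1]>15)&(hsv[...,1]<80)).astype(np.uint8)
m[:150]=0;m[275:]=0;m[:,:265]=0;m[:,470:]=0
n,l,st,ce=cv2.connectedComponentsWithStats(m)
print(st[1:][st[1:,4]>60])
k=np.isin(l,[i for i in range(1,n) if st[i][4]>60])
# edges: for each side fit line
def fit(pts): 
    vx,vy,x0,y0=cv2.fitLine(np.array(pts,np.float32),cv2.DIST_HUBER,0,.01,.01).ravel(); 
    nrm=np.array([-vy,vx]); return nrm,nrm@[x0,y0]
W=lambda u,v: ray(f,(u,v),.010)[:2]
L={}
L['bot']=[(u,np.max(np.where(k[:,u]))) for u in range(290,440)]
L['top']=[(u,np.min(np.where(k[:,u]))) for u in list(range(285,325))+list(range(400,440))]
L['rear']=[(np.min(np.where(k[v])),v) for v in range(200,255)]
L['front']=[(np.max(np.where(k[v])),v) for v in range(180,240)]
ln={}
for n_,p in L.items():
    w=np.array([W(*q) for q in p])*1000; nrm,d=fit(w); ln[n_]=(nrm,d); print(n_,np.degrees(np.arctan2(nrm[1],nrm[0])),np.abs(w@nrm-d).max())
X=lambda a,b: np.linalg.solve(np.array([ln[a][0],ln[b][0]]),[ln[a][1],ln[b][1]])
C=np.array([X('front','top'),X('front','bot'),X('rear','bot'),X('rear','top')]);print(C)
print([np.linalg.norm(C[i]-C[(i+1)%4]) for i in range(4)])
```

```text
[123  20 113] [127  20 115]
[[ 278  150   73   25  649]
 [ 379  169   81   94 2351]
 [ 366  181    9   10   64]
 [ 278  192   84   70 3518]
 [ 303  207   11   11   69]
 [ 336  213   11   12   65]]Traceback (most recent call last):
  File "<stdin>", line 15, in <module>
    return _wrapreduction(a, np.maximum, 'max', axis, None, out,
                          keepdims=keepdims, initial=initial, where=where)
    return ufunc.reduce(obj, axis, dtype, out, **passkwargs)
           ~~~~~~~~~~~~^^^^^^^^^^^^^^^^^^^^^^^^^^^^^^^^^^^^^
ValueError: zero-size array to reduction operation maximum which has no identity
```

```bash
cat > nest.py <<'E'
from h import *
f='pics/w1.png'; t=cv2.imread(f); hsv=cv2.cvtColor(t,cv2.COLOR_BGR2HSV)
k=((hsv[...,0]>105)&(hsv[...,0]<135)&(hsv[...,2]>60)&(hsv[...,2]<140)&(hsv[...,1]>15)&(hsv[...,1]<80))
k[:160]=0;k[268:]=0;k[:,:265]=0;k[:,470:]=0
W=lambda q: ray(f,q,.010)[:2]*1000
def end(a,fn): 
    w=np.where(a)[0]; return fn(w) if len(w) else None
L={'bot':[(u,end(k[:,u],np.max)) for u in range(290,350)],
'top':[(u,end(k[:,u],np.min)) for u in list(range(400,440))],
'rear':[(end(k[v],np.min),v) for v in range(205,250)],
'front':[(end(k[v],np.max),v) for v in range(185,235)]}
for n,p in L.items():
    w=np.array([W(q) for q in p if q[0] is not None and q[1] is not None])
    vx,vy,x0,y0=cv2.fitLine(w.astype(np.float32),cv2.DIST_HUBER,0,.01,.01).ravel()
    if n in('rear','front'): vx,vy=vy,-vx
    print(n,len(w),np.degrees(np.arctan(vy/vx)),x0,y0)
    L[n]=(x0,y0,np.degrees(np.arctan(vy/vx)))
print(t.shape)
E
python3 nest.py
```

```text
bot 60 13.815581 586.22925 -135.14081
top 40 13.824872 652.5257 -19.133429
rear 45 12.140412 532.6728 -110.18397
front 50 13.156397 705.7715 -48.39788
(480, 640, 3)
```

```bash
cat >> h.py <<'E'
A=np.radians(13.6); N0=np.array([674.1,-63.9])
def n2w(p): # nest xy mm -> world mm
    p=np.atleast_2d(p); x=np.array([np.cos(A),np.sin(A)]);y=np.array([-np.sin(A),np.cos(A)]); return N0+p[:,:1]*x+p[:,1:2]*y
def w2n(p):
    d=np.atleast_2d(p)-N0; return np.c_[d@[np.cos(A),np.sin(A)],d@[-np.sin(A),np.cos(A)]]
E
python3 - <<'E'
from h import *
f='pics/w1.png'; t=cv2.imread(f); S=4
x0,y0=240,15; o=cv2.resize(t[y0:y0+150+110,x0:x0+230],None,fx=3,fy=2.3*1.0,interpolation=cv2.INTER_CUBIC)
o=cv2.resize(t[y0:y0+260,x0:x0+230],None,fx=2.3,fy=2.3,interpolation=cv2.INTER_CUBIC)
def line(pts,z,c):
    w=np.c_[n2w(pts)/1000,np.full(len(pts),z)]; q=((proj(f,w)-[x0,y0]+.5)*2.3).astype(int); cv2.polylines(o,[q.reshape(-1,1,2)],False,c,1)
for s in(-1,1): line([(s*12.8,-25.5),(s*12.8,25)],.030,(0,0,255))
line([(-6.5,-25.5),(-6.5,-33)],.044,(0,255,255));line([(6.5,-25.5),(6.5,-33)],.044,(0,255,255))
line([(-65,51),(-108,96),(-154,152)],.045,(0,255,0))
line([(-150,-50),(36,-50),(36,50),(-150,50),(-150,-50)],.010,(255,0,0))
line([(-75,-33),(-75,40)],.045,(255,0,255))
cv2.imwrite('pics/ov.png',o)
E
```

```text
(no output)
```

View pics/ov.png

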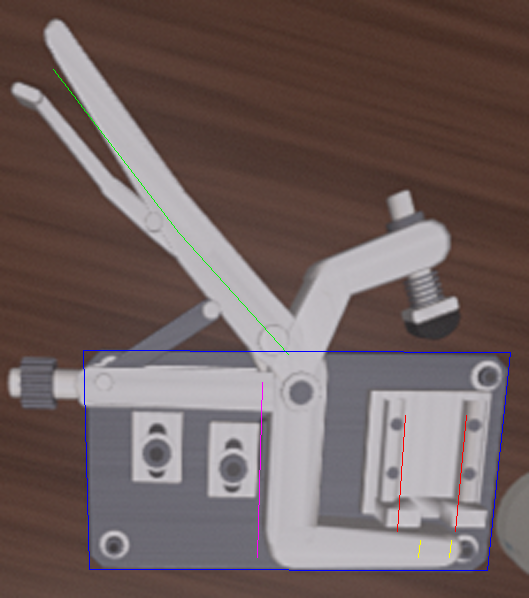

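Request:
{"name": "play_rows", "arguments": {
  "deltas": [
    [40,-5,-10,0,0,0,85],
    [40,-5,-20,0,0,0,85],
    [32,-4,-10,0,0,0,85],
    [0,0,0,0,0,0,85]
  ]
}}

```text
clock: 2.28
position: [0.6818, -0.1061, 0.2041]
tool_rot: [-1.889, 1.569, 3.054]
force: [0.3, 0.9, 0.0]
grip_width: 0.0851
```

Run:
```python
from h import *
print(telemetry.observe()['position'],telemetry.observe()['force'])
f='pics/w2.png'; snap('wrist',f); t=cv2.imread(f)
c=n2w([(0,0)])[0]/1000; u,v=proj(f,[c[0],c[1],.03])[0]; print(u,v)
x0,y0=int(max(0,u-130)),int(max(0,v-110)); S=3
o=cv2.resize(t[y0:y0+200,x0:x0+260],None,fx=S,fy=S,interpolation=cv2.INTER_CUBIC)
def line(pts,z,c):
    w=np.c_[n2w(pts)/1000,np.full(len(pts),z)]; q=((proj(f,w)-[x0,y0]+.5)*S).astype(int); cv2.polylines(o,[q.reshape(-1,1,2)],False,c,1)
for s in(-1,1): line([(s*12.8,-25.5),(s*12.8,25)],.030,(0,0,255))
for s in(-1,1): line([(s*6.5,-25.5),(s*6.5,-33)],.044,(0,255,255))
line([(-13,-25.5),(13,-25.5)],.044,(0,255,255))
line([(-150,-50),(36,-50),(36,50),(-150,50)],.010,(255,0,0))
line([(-75,-33),(-45,-33),(10,-33)],.045,(255,0,255))
cv2.imwrite('pics/ov2.png',o); print(o.shape,x0,y0)
```

```text
[ 0.68179404 -0.10614544  0.20412932] [0.33564993 0.92005103 0.04165327]
321.94828457272376 176.2913231979391
(600, 780, 3) 191 66
```

View pics/ov2.png

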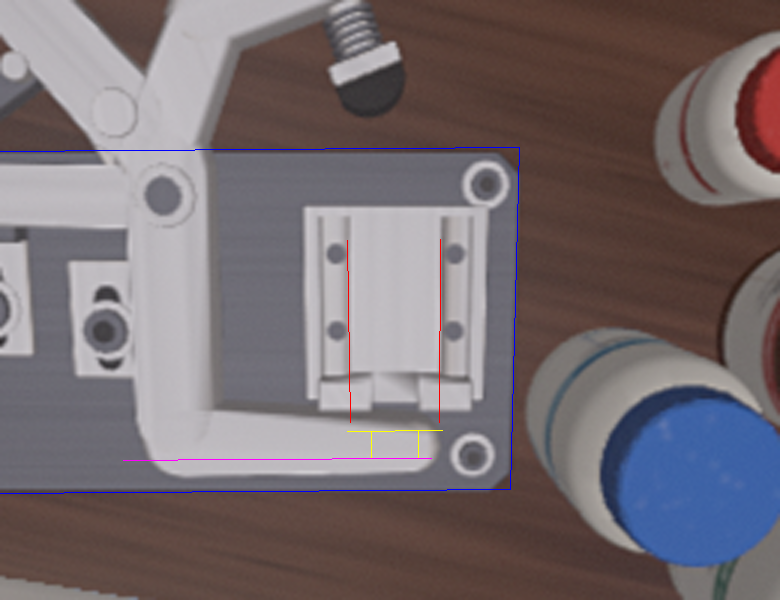

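```bash
sed -i 's/N0=np.array(.*/N0=np.array([670.9,-50.8])/' h.py
python3 - <<'E'
from h import *
f='pics/w1.png'
for p in [(68,24),(178,168),(240,252)]:
    q=np.array(p)/2.3+[240,15]; print(w2n(ray(f,q,.045)[:2]*1000), end=' ')
print()
# anvil: w2 px at z
f='pics/w2.png'
for p,z in [((345,378),.044),((445,378),.044),((395,372),.020),((215,412),.045),((490,207),.010+.010),((320,215),.03)]:
    print(p,w2n(ray(f,np.array(p)/3+[191,66],z)[:2]*1000))
# top overlay
f='pics/top0.png'; t=cv2.imread(f); S=5; x0,y0=315,160
o=cv2.resize(t[y0:y0+120,x0:x0+125],None,fx=S,fy=S,interpolation=cv2.INTER_CUBIC)
def line(pts,z,c,th=0):
    pts=np.array(pts,float); r=np.radians(th); pts=(pts-[0,30])@np.array([[np.cos(r),np.sin(r)],[-np.sin(r),np.cos(r)]])+[0,30]
    w=np.c_[n2w(pts)/1000,np.full(len(pts),z)]; q=((proj(f,w)-[x0,y0]+.5)*S).astype(int); cv2.polylines(o,[q.reshape(-1,1,2)],False,c,1)
for s in(-1,1): line([(s*12.8,-25.5),(s*12.8,25)],.030,(0,0,255))
line([(-13,-25.5),(13,-25.5)],.044,(0,255,255)); line([(-75,-33),(10,-33)],.045,(255,0,255))
for th,c in((0,(0,255,0)),(-5,(255,255,0)),(5,(0,128,255))): line([(-65,51),(-108,96),(-154,152)],.045,c,th)
o2=np.zeros((600,800,3),np.uint8); o2[:,:625]=o; cv2.imwrite('pics/ov3.png',o2)
E
```

```text
[[-147.91203289  152.83327125]] [[-108.34520856  105.17289589]] [[-84.49969966  75.44588891]] 
(345, 378) [[-13.07134413 -24.82183862]]
(445, 378) [[ 14.05303274 -24.98773193]]
(395, 372) [[  0.65719632 -26.18041735]]
(215, 412) [[-48.63528132 -33.71939213]]
(490, 207) [[27.53271963 19.80722433]]
(320, 215) [[-19.72212268  17.80795257]]
```

View pics/ov3.png

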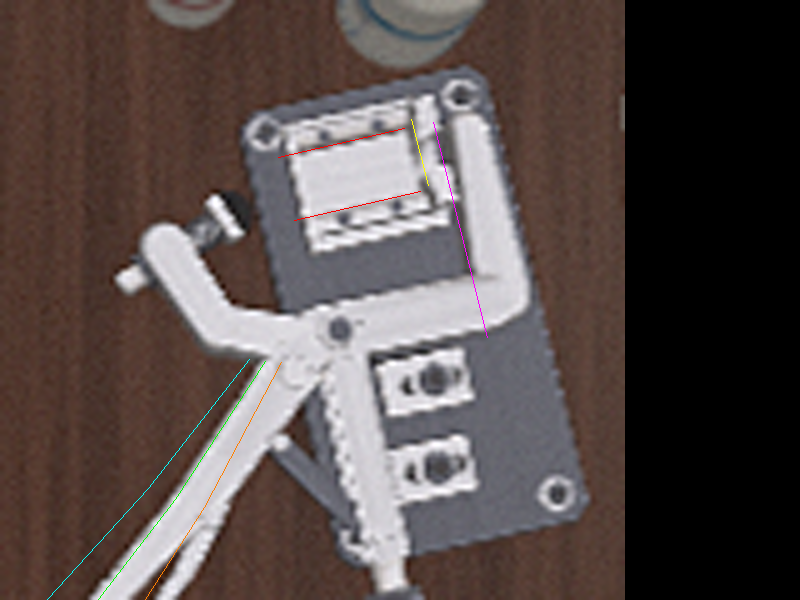

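Request:
{"name": "play_rows", "arguments": {
  "deltas": [
    [-55,10,10,0,0,2.2,85],
    [-50,30,10,0,0,2.2,85],
    [-18,56,0,0,0,2.2,85],
    [0,60,0,0,0,2.2,85],
    [0,60,0,0,0,2.2,85],
    [5,60,0,0,0,2.2,85],
    [10,60,-10,0,0,2.2,85],
    [15,55,-20,0,0,2.2,85]
  ]
}}

```text
clock: 3.32
position: [0.5887, 0.2874, 0.1974]
tool_rot: [0.998, 1.568, -0.032]
force: [0.5, -0.5, -0.5]
grip_width: 0.085
```

Request:
{"name": "play_rows", "arguments": {
  "deltas": [
    [0,0,0,0,0,0,85],
    [0,0,0,0,0,0,85]
  ]
}}

```text
clock: 3.58
position: [0.5883, 0.2851, 0.1965]
tool_rot: [-0.381, 1.57, -1.413]
force: [0.3, -0.3, 0.4]
grip_width: 0.0848
```

```bash
sed -i 's/N0=np.array(.*/N0=np.array([671.1,-51.8])/' h.py
python3 - <<'E'
from h import *
from scipy.spatial.transform import Rotation as R
s=telemetry.observe();M=R.from_euler('xyz',s['tool_rot']).as_matrix(); print(s['position'],np.degrees(np.arctan2(M[1,1],M[0,1])))
f='pics/w3.png'; snap('wrist',f); t=cv2.imread(f); hsv=cv2.cvtColor(t,cv2.COLOR_BGR2HSV)
c=proj(f,[.585,.29,.028])[0]; print(c)
m=((hsv[...,2]>140)&(hsv[...,1]<50)).astype(np.uint8)
n,l,st,ce=cv2.connectedComponentsWithStats(m)
for i in range(1,n):
    if st[i][4]>200: 
        p=np.argwhere(l==i)[:,::-1].astype(np.float32); print(ce[i],st[i],cv2.minAreaRect(p))
x0,y0=int(c[0]-90),int(c[1]-75);x0=max(x0,0);y0=max(y0,0)
print(x0,y0); cv2.imwrite('pics/w3c.png',cv2.resize(t[y0:y0+150,x0:x0+180],None,fx=4,fy=4,interpolation=cv2.INTER_CUBIC))
E
```

```text
[0.58825981 0.28510047 0.19649922] 30.87694763687468
[318.47652879 220.40342053]
[42.70368272 54.51728045] [  13    0   61  115 1765] ((42.336212158203125, 55.21552276611328), (15.231547355651855, 125.66027069091797), 23.198591232299805)
[444.91173258  48.82761634] [ 374    0  150   96 4577] ((443.73162841796875, 48.143035888671875), (155.56222534179688, 45.826377868652344), 27.121305465698242)
[209.41666667 131.03456221] [ 180   93   60   79 2604] ((207.5369873046875, 133.8189239501953), (39.81232452392578, 79.48614501953125), 27.07208251953125)
[399.84496964 147.11925412] [ 362  109   76   77 4612] ((399.5, 147.0), (76.0, 75.0), 90.0)
[323.41754917 218.46898638] [ 309  179   30   82 1983] ((323.5, 219.5), (81.0, 29.0), 90.0)
[439.28613569 202.33480826] [408 184  83  61 678] ((441.37689208984375, 205.4906005859375), (29.537235260009766, 98.18315887451172), 56.481990814208984)
[586.92992312 312.17386162] [ 543  265   90   95 3382] ((586.97998046875, 312.8600158691406), (34.599998474121094, 105.80001068115234), 36.86989974975586)
[365.28916602 344.66173032] [ 345  323   50   64 1283] ((369.5, 354.5), (63.0, 49.0), 90.0)
[367.0327381  403.80357143] [356 395  23  19 336] ((367.0, 404.0), (18.0, 22.0), 90.0)
[525.65479452 462.14520548] [513 449  29  31 365] ((522.6797485351562, 461.9338684082031), (15.80622386932373, 38.123416900634766), 43.2642936706543)
228 145
```

View pics/w3c.png

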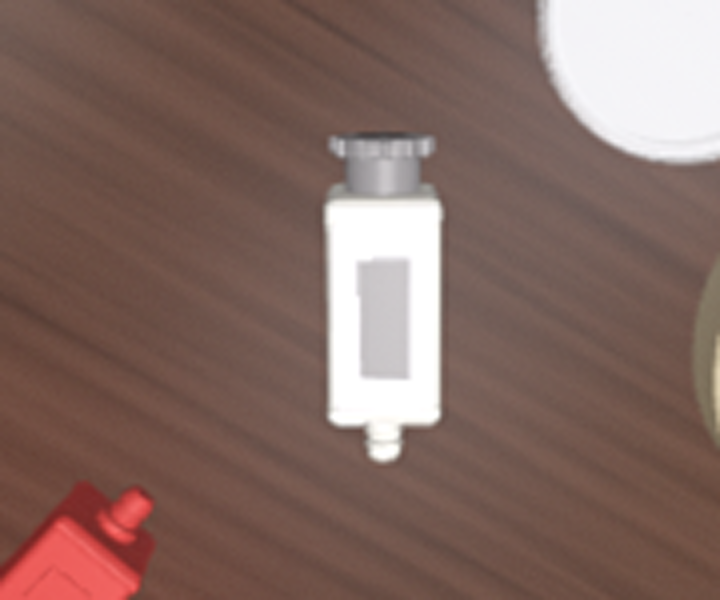

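Run:
```python
from h import *
f='pics/w3.png'
for q in [(324.2,221.75),(310,221),(338.5,221),(324,194.2),(324,249.5)]: print(ray(f,q,.028))
p=telemetry.observe()['position']; print(p, (ray(f,(324.2,221.75),.028)-p)*1000)
```

```text
[0.58980057 0.29150794 0.028     ]
[0.57905118 0.28583303 0.028     ]
[0.59994772 0.29834507 0.028     ]
[0.57750026 0.31155849 0.028     ]
[0.60241706 0.27027152 0.028     ]
[0.58857594 0.28460412 0.19687534] [   1.22462646    6.90381974 -168.87533719]
```

Request:
{"name": "play_rows", "arguments": {
  "deltas": [
    [1,6.5,-30,0,0,0,48],
    [0,0,-45,0,0,0,48],
    [0,0,-45,0,0,0,48],
    [0,0,-35,0,0,0,48],
    [0,0,-20,0,0,0,48],
    [0,0,-9,0,0,0,48],
    [0,0,0,0,0,0,48],
    [0,0,0,0,0,0,30]
  ],
  "grip_force": 30
}}

```text
clock: 4.62
position: [0.59, 0.2931, 0.0136]
tool_rot: [1.48, 1.569, 0.449]
force: [0.7, 0.2, -0.9]
grip_width: 0.0313
```

Request:
{"name": "play_rows", "arguments": {
  "deltas": [
    [0,0,0,0,0,0,20],
    [0,0,0,0,0,0,15],
    [0,0,0,0,0,0,15],
    [0,0,0,0,0,0,15]
  ],
  "grip_force": 30
}}

```text
clock: 5.12
position: [0.5899, 0.2931, 0.0136]
tool_rot: [1.381, 1.569, 0.35]
force: [-1.0, 0.1, 7.0]
grip_width: 0.0237
```

Request:
{"name": "play_rows", "arguments": {
  "deltas": [
    [0,0,10,0,0,0,15],
    [0,0,40,0,0,0,15],
    [0,0,50,0,0,0,15],
    [-10,-45,30,0,0,-2.5,15],
    [-10,-55,0,0,0,-2.5,15],
    [0,-55,0,0,0,-2.5,15],
    [0,-55,0,0,0,-2.5,15],
    [10,-50,0,0,0,-2.5,15]
  ]
}}

```text
clock: 6.12
position: [0.5791, 0.0308, 0.1435]
tool_rot: [0.745, 1.57, -0.506]
force: [0.6, -0.4, -0.5]
grip_width: 0.0234
```

Request:
{"name": "play_rows", "arguments": {
  "deltas": [
    [30,-40,0,0,0,-2.5,15],
    [30,-30,0,0,0,-2.3,15],
    [30,-11,-10,0,0,0,15],
    [0,0,0,0,0,0,15],
    [0,0,0,0,0,0,15]
  ]
}}

```text
clock: 6.75
position: [0.6689, -0.0476, 0.1328]
tool_rot: [2.953, 1.57, 1.621]
force: [-0.6, -0.4, -0.8]
grip_width: 0.0234
```

```bash
cat > st.py <<'E'
from h import *
from scipy.spatial.transform import Rotation as R
s=telemetry.observe();M=R.from_euler('xyz',s['tool_rot']).as_matrix(); print(s['clock'],s['position'],'yaw',np.degrees(np.arctan2(M[1,1],M[0,1])),'down',M[:,0].round(3),'F',s['force'].round(1),s['moment'].round(2),s['grip_width'],'nest',w2n(s['position'][:2]*1000))
print(s['qpos'].round(2))
E
python3 - <<'E'
import st
from h import *
f='pics/w4.png'; snap('wrist',f); t=cv2.imread(f)
x0,y0=200,90;S=3
o=cv2.resize(t[y0:y0+200,x0:x0+260],None,fx=S,fy=S,interpolation=cv2.INTER_CUBIC)
def line(pts,z,c):
    w=np.c_[n2w(pts)/1000,np.full(len(pts),z)]; q=((proj(f,w)-[x0,y0]+.5)*S).astype(int); cv2.polylines(o,[q.reshape(-1,1,2)],False,c,1)
for s in(-1,1): line([(s*12.8,-25.5),(s*12.8,18)],.030,(0,0,255))
line([(-13,-25.5),(13,-25.5)],.044,(0,255,255))
cv2.imwrite('pics/w4c.png',o)
E
```

```text
6.75 [ 0.6689003  -0.04759092  0.13283571] yaw 13.673248289446462 down [-0.  0. -1.] F [-0.6 -0.4 -0.8] [0.05 0.02 0.02] 0.023399865713509323 nest [[-1.14828615  4.60830496]]
[ 0.29  0.74 -0.5   1.53  0.41  0.97 -0.09]
```

View pics/w4c.png

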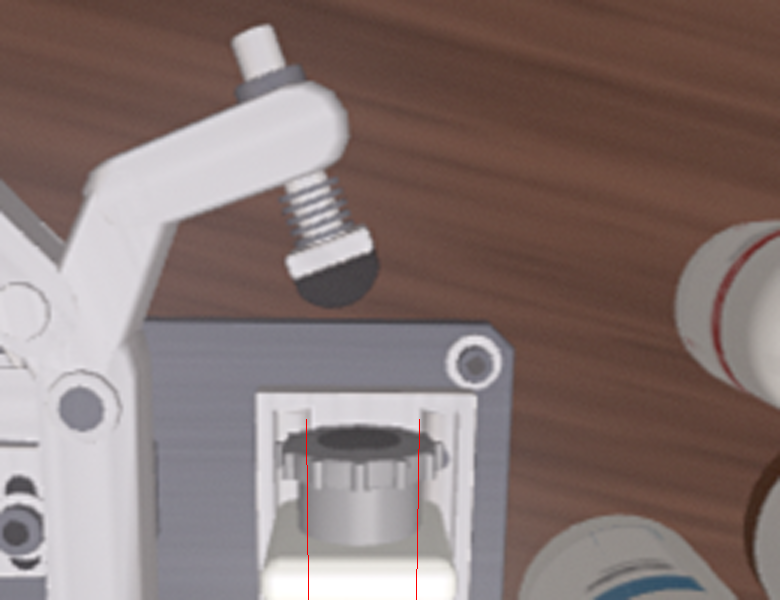

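Request:
{"name": "play_rows", "arguments": {
  "deltas": [
    [1.7,-0.6,-25,0,0,0,15],
    [0,0,-30,0,0,0,15],
    [0,0,-20,0,0,0,15],
    [0,0,-10,0,0,0,15],
    [0,0,0,0,0,0,15],
    [0,0,-3,0,0,0,15],
    [0,0,-2,0,0,0,15],
    [0,0,0,0,0,0,15]
  ]
}}

```text
clock: 7.8
position: [0.6713, -0.0481, 0.0426]
tool_rot: [2.069, 1.57, 0.737]
force: [0.5, 5.2, 0.7]
grip_width: 0.0229
```

```bash
python3 st.py
```

```text
7.8 [ 0.67133578 -0.04806367  0.04264647] yaw 13.668420692038483 down [ 0.001  0.001 -1.   ] F [0.5 5.2 0.7] [ 1.12 -0.11  0.01] 0.02293246604818574 nest [[1.10773971 3.5761199 ]]
[ 0.27  0.86 -0.46  1.57  0.47  0.83 -0.14]
```

Request:
{"name": "play_rows", "arguments": {
  "deltas": [
    [-0.5,2,0,0,0,0,15],
    [0,0,0,0,0,0,15]
  ]
}}

```text
clock: 8.05
position: [0.6704, -0.0471, 0.0423]
tool_rot: [-0.496, 1.57, -1.828]
force: [0.4, 0.4, -0.6]
grip_width: 0.0229
```

```bash
python3 st.py
```

```text
8.05 [ 0.67040508 -0.04708817  0.04232094] yaw 13.631497984598646 down [-0.    -0.001 -1.   ] F [ 0.4  0.4 -0.6] [ 0.01 -0.01  0.  ] 0.02294198136032209 nest [[0.43251839 4.74311927]]
[ 0.26  0.86 -0.46  1.57  0.47  0.83 -0.14]
```

Request:
{"name": "play_rows", "arguments": {
  "deltas": [
    [-0.2,0.6,-2,0,0,0,15],
    [0,0,-2,0,0,0,15],
    [0,0,-2,0,0,0,15],
    [0,0,0,0,0,0,15]
  ]
}}

```text
clock: 8.55
position: [0.6702, -0.0462, 0.036]
tool_rot: [-1.724, 1.57, -3.057]
force: [-0.0, -1.0, -1.9]
grip_width: 0.0233
```

```bash
python3 st.py
```

```text
8.55 [ 0.67016812 -0.04623056  0.03603914] yaw 13.637808639335983 down [-0. -0. -1.] F [-0.  -1.  -1.9] [ 0.03 -0.02  0.02] 0.02328843847956492 nest [[0.40385505 5.63240349]]
[ 0.26  0.86 -0.45  1.57  0.47  0.82 -0.14]
```

Request:
{"name": "play_rows", "arguments": {
  "deltas": [
    [0,0,-1.5,0,0,0,15],
    [0,0,-1.5,0,0,0,15],
    [0,0,0,0,0,0,15]
  ]
}}

```text
clock: 8.93
position: [0.6704, -0.0462, 0.0336]
tool_rot: [0.424, 1.571, -0.909]
force: [-2.1, -1.1, 4.2]
grip_width: 0.0233
```

```bash
python3 st.py
```

```text
8.925 [ 0.67036382 -0.04620128  0.03358473] yaw 13.636079601619667 down [ 0. -0. -1.] F [-2.1 -1.1  4.2] [-0.04  0.41 -0.04] 0.02331843877408071 nest [[0.60095427 5.6148445 ]]
[ 0.26  0.87 -0.45  1.57  0.48  0.81 -0.15]
```

Request:
{"name": "play_rows", "arguments": {
  "deltas": [
    [0,0,0.5,0,0,0,34],
    [0,0,0,0,0,0,34],
    [0,0,0,0,0,0,34],
    [0,0,8,0,0,0,34],
    [0,0,30,0,0,0,34],
    [0,0,50,0,0,0,34],
    [0,0,15,0,0,0,34]
  ]
}}

```text
clock: 9.8
position: [0.6716, -0.0461, 0.1405]
tool_rot: [1.314, 1.567, -0.019]
force: [-0.1, -0.0, -0.7]
grip_width: 0.0341
```

Run:
```python
import st
from h import *
f='pics/w5.png'; snap('wrist',f); t=cv2.imread(f); cv2.imwrite('pics/w5c.png',cv2.resize(t[100:300,190:450],None,fx=3,fy=3))
```

```text
9.8 [ 0.67161242 -0.04606374  0.14048843] yaw 13.630553183964324 down [ 0.004 -0.    -1.   ] F [-0.1 -0.  -0.7] [0.07 0.01 0.01] 0.034086640705912254 nest [[1.84689032 5.4549281 ]]
[ 0.29  0.74 -0.51  1.52  0.4   0.98 -0.09]
```

View pics/w5c.png

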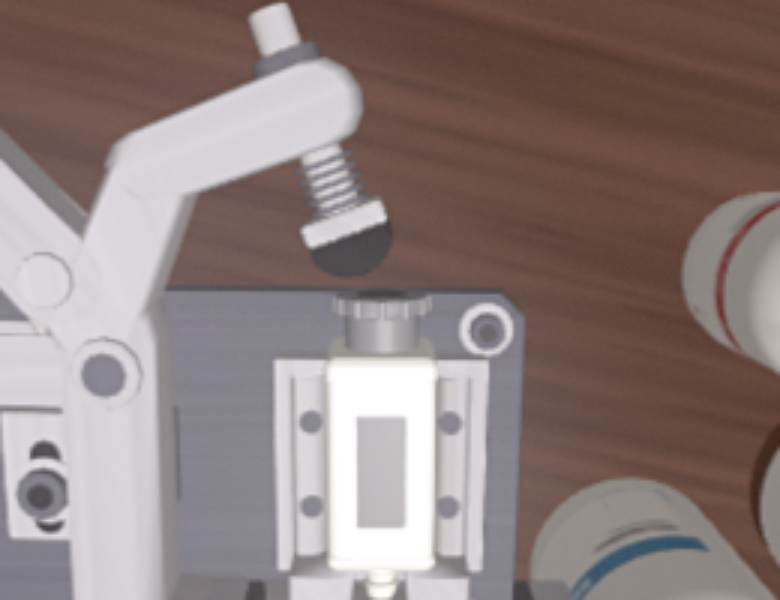

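The cartridge lies flat in the channel with its nozzle in the slot and its plug facing the jaw. Next I go to the handle with the fingers shut.

Request:
{"name": "play_rows", "arguments": {
  "deltas": [
    [-25,21,5,0,0,-8.4,20],
    [-25,21,0,0,0,-8.4,0],
    [-25,21,0,0,0,-8.4,0],
    [-25,21,0,0,0,-8.4,0],
    [-25,21,0,0,0,-8.4,0],
    [-26,20,-10,0,0,-8.3,0],
    [0,0,-30,0,0,0,0],
    [0,0,-30,0,0,0,0]
  ]
}}

```text
clock: 10.85
position: [0.519, 0.0791, 0.0709]
tool_rot: [1.889, 1.571, -0.321]
force: [0.7, 0.2, 0.9]
grip_width: 0.0001
```

Request:
{"name": "play_rows", "arguments": {
  "deltas": [
    [0,0,-30,0,0,0,0],
    [0,0,-17,0,0,0,0],
    [0,0,0,0,0,0,0],
    [0,0,0,0,0,0,0]
  ]
}}

```text
clock: 11.35
position: [0.5198, 0.0789, 0.0256]
tool_rot: [2.43, 1.57, 0.219]
force: [0.1, -0.2, -0.2]
grip_width: 0.0
```

```bash
python3 st.py
```

```text
11.35 [0.5197592  0.07892797 0.02557072] yaw -36.66383935037825 down [ 0.001  0.    -1.   ] F [ 0.1 -0.2 -0.2] [ 0.01 -0.03  0.05] 4.424880335025322e-05 nest [[-116.35770287  162.64908061]]
[-0.08  0.69 -0.24  1.99  0.33  0.5  -1.2 ]
```

Request:
{"name": "play_rows", "arguments": {
  "deltas": [
    [-2.4,-3.2,0,0,0,0,0],
    [-2.4,-3.2,0,0,0,0,0],
    [-2.4,-3.2,0,0,0,0,0],
    [-1.8,-2.4,0,0,0,0,0],
    [-0.6,-0.8,0,0,0,0,0]
  ]
}}

```text
clock: 11.98
position: [0.5096, 0.0658, 0.0248]
tool_rot: [0.606, 1.571, -1.605]
force: [-0.2, 0.4, -0.7]
grip_width: 0.0002
```

Request:
{"name": "play_rows", "arguments": {
  "deltas": [
    [-0.9,-1.2,0,0,0,0,0],
    [-0.9,-1.2,0,0,0,0,0],
    [0,0,0,0,0,0,0]
  ]
}}

```text
clock: 12.35
position: [0.5078, 0.0636, 0.0248]
tool_rot: [-0.634, 1.571, -2.844]
force: [0.5, 0.5, -0.3]
grip_width: 0.0003
```

Request:
{"name": "play_rows", "arguments": {
  "deltas": [
    [-0.9,-1.2,0,0,0,0,0],
    [-0.9,-1.2,0,0,0,0,0],
    [-0.9,-1.2,0,0,0,0,0]
  ]
}}

```text
clock: 12.72
position: [0.5052, 0.0603, 0.0248]
tool_rot: [-3.044, 1.57, 1.028]
force: [1.5, 3.3, -0.8]
grip_width: 0.0004
```

Request:
{"name": "play_rows", "arguments": {
  "deltas": [
    [-0.9,-1.2,0,0,0,0,0],
    [-0.9,-1.2,0,0,0,0,0],
    [-0.9,-1.2,0,0,0,0,0]
  ]
}}

```text
clock: 13.1
position: [0.5025, 0.0564, 0.0248]
tool_rot: [2.812, 1.571, 0.601]
force: [1.5, 2.6, -0.4]
grip_width: -0.0002
```

Run:
```python
from h import *
def c(ph,P=(-65,56),r=115.6,h=11):
    a=np.radians(ph); return n2w(np.array(P)+r*np.array([np.cos(a),np.sin(a)])+h*np.array([np.sin(a),-np.cos(a)]))[0]
p=c(134.3);print(p)
for ph in np.arange(137,181,2.7):
    q=c(ph); print(round(ph,1),q.round(1),(q-p).round(1)); p=q
```

```text
[502.67266689  58.09359561]
137.0 [499.4  53.7] [-3.2 -4.4]
139.7 [496.4  49.1] [-3.  -4.6]
142.4 [493.6  44.4] [-2.8 -4.7]
145.1 [491.   39.6] [-2.6 -4.8]
147.8 [488.7  34.6] [-2.3 -4.9]
150.5 [486.6  29.6] [-2.1 -5. ]
153.2 [484.7  24.5] [-1.9 -5.1]
155.9 [483.1  19.2] [-1.6 -5.2]
158.6 [481.7  13.9] [-1.4 -5.3]
161.3 [480.6   8.6] [-1.1 -5.4]
164.0 [479.7   3.2] [-0.9 -5.4]
166.7 [479.1  -2.3] [-0.6 -5.4]
169.4 [478.7  -7.7] [-0.4 -5.5]
172.1 [478.6 -13.2] [-0.1 -5.5]
174.8 [478.8 -18.7] [ 0.2 -5.5]
177.5 [479.2 -24.1] [ 0.4 -5.5]
180.2 [479.9 -29.5] [ 0.7 -5.4]
```

Request:
{"name": "play_rows", "arguments": {
  "deltas": [
    [-3.2,-3,0,0,0,4,0],
    [-3,-4.6,0,0,0,4,0],
    [-2.8,-4.7,0,0,0,4,0],
    [-2.6,-4.8,0,0,0,3.2,0],
    [-2.3,-4.9,0,0,0,2.7,0]
  ]
}}

```text
clock: 13.72
position: [0.4882, 0.0354, 0.0247]
tool_rot: [-2.622, 1.569, 1.766]
force: [-1.3, 9.8, -2.1]
grip_width: 0.0004
```

Request:
{"name": "play_rows", "arguments": {
  "deltas": [
    [-2.1,-5,0,0,0,2.7,0],
    [-1.9,-5.1,0,0,0,2.7,0]
  ]
}}

```text
clock: 13.98
position: [0.4841, 0.0248, 0.0247]
tool_rot: [-2.153, 1.57, 2.329]
force: [-1.3, 8.0, -2.0]
grip_width: -0.0001
```

Request:
{"name": "play_rows", "arguments": {
  "deltas": [
    [-0.8,-2.6,0,0,0,1.35,0],
    [-0.8,-2.6,0,0,0,1.35,0]
  ]
}}

```text
clock: 14.22
position: [0.4823, 0.0194, 0.0246]
tool_rot: [-1.772, 1.57, 2.755]
force: [-3.6, 6.5, -1.6]
grip_width: -0.0001
```

Request:
{"name": "play_rows", "arguments": {
  "deltas": [
    [-0.7,-2.65,0,0,0,1.35,0],
    [-0.7,-2.65,0,0,0,1.35,0]
  ]
}}

```text
clock: 14.48
position: [0.4807, 0.0141, 0.0246]
tool_rot: [-1.643, 1.569, 2.932]
force: [-3.2, 6.5, -2.2]
grip_width: -0.0001
```

Request:
{"name": "play_rows", "arguments": {
  "deltas": [
    [-0.5,-2.7,0,0,0,1.35,0],
    [-0.5,-2.7,0,0,0,1.35,0]
  ]
}}

```text
clock: 14.72
position: [0.4798, 0.0086, 0.0246]
tool_rot: [-1.585, 1.569, 3.037]
force: [-3.9, 5.3, -0.0]
grip_width: -0.0002
```

Request:
{"name": "play_rows", "arguments": {
  "deltas": [
    [-0.4,-2.0,0,0,0,1,0],
    [-0.4,-2.0,0,0,0,1,0]
  ]
}}

```text
clock: 14.98
position: [0.479, 0.0044, 0.0246]
tool_rot: [-1.464, 1.569, -3.091]
force: [-3.0, 4.0, 0.2]
grip_width: 0.0004
```

Request:
{"name": "play_rows", "arguments": {
  "deltas": [
    [-0.2,-1.2,0,0,0,0.6,0],
    [-0.2,-1.2,0,0,0,0.6,0]
  ]
}}

```text
clock: 15.22
position: [0.4791, 0.0019, 0.0247]
tool_rot: [-1.256, 1.57, -2.863]
force: [-1.8, 2.9, -0.4]
grip_width: 0.0001
```

Request:
{"name": "play_rows", "arguments": {
  "deltas": [
    [-0.1,-1.2,0,0,0,0.6,0],
    [-0.1,-1.2,0,0,0,0.6,0]
  ]
}}

```text
clock: 15.48
position: [0.4792, -0.0005, 0.0248]
tool_rot: [0.451, 1.571, -1.135]
force: [-1.1, 1.4, -0.5]
grip_width: -0.0
```

Request:
{"name": "play_rows", "arguments": {
  "deltas": [
    [-0.1,-1.0,0,0,0,0.5,0],
    [-0.1,-1.0,0,0,0,0.5,0]
  ]
}}

```text
clock: 15.72
position: [0.4791, -0.0025, 0.0248]
tool_rot: [0.693, 1.571, -0.875]
force: [-1.6, 1.5, 0.4]
grip_width: -0.0001
```

Request:
{"name": "play_rows", "arguments": {
  "deltas": [
    [0,-1.0,0,0,0,0.5,0],
    [0,-1.0,0,0,0,0.5,0]
  ]
}}

```text
clock: 15.98
position: [0.4791, -0.0045, 0.0248]
tool_rot: [0.961, 1.571, -0.589]
force: [-0.2, 0.5, 0.2]
grip_width: -0.0003
```

Request:
{"name": "play_rows", "arguments": {
  "deltas": [
    [0,-1.0,0,0,0,0.5,0],
    [0,-1.0,0,0,0,0.5,0]
  ]
}}

```text
clock: 16.23
position: [0.4791, -0.0065, 0.0248]
tool_rot: [0.955, 1.571, -0.578]
force: [-0.4, 0.5, 0.6]
grip_width: -0.0001
```

```bash
python3 st.py
```

```text
16.225 [ 0.47910112 -0.00651107  0.02482478] yaw 2.1720365526671377 down [ 0. -0. -1.] F [-0.4  0.5  0.6] [ 0.04  0.02 -0.03] -8.265216813385885e-05 nest [[-175.96609111   89.16609603]]
[ 0.2   0.67 -0.41  2.1   0.57  0.48 -0.61]
```

Request:
{"name": "play_rows", "arguments": {
  "deltas": [
    [0,1.5,0,0,0,0,0],
    [0,1.5,0,0,0,0,0],
    [0,3,0,0,0,0,0]
  ]
}}

```text
clock: 16.6
position: [0.479, -0.0003, 0.0248]
tool_rot: [-0.131, 1.571, -1.664]
force: [0.2, -0.4, -0.0]
grip_width: 0.0
```

Request:
{"name": "play_rows", "arguments": {
  "deltas": [
    [0,10,0,0,0,0,0],
    [0,10,30,0,0,0,0],
    [20,10,50,0,0,3,0],
    [20,0,50,0,0,3,0],
    [20,0,30,0,0,3,0],
    [0,0,0,0,0,0,0]
  ]
}}

```text
clock: 17.35
position: [0.5408, 0.0304, 0.1867]
tool_rot: [1.539, 1.567, 0.163]
force: [-0.6, 0.1, -0.7]
grip_width: 0.0002
```

Run:
```python
import st
from h import *
f='pics/w6.png'; snap('wrist',f); t=cv2.imread(f); cv2.imwrite('pics/w6c.png',cv2.resize(t[:340,:],None,fx=1.25,fy=1.25))
```

```text
17.35 [0.5407681  0.03042038 0.18666412] yaw 11.151912526025153 down [ 0.004  0.001 -1.   ] F [-0.6  0.1 -0.7] [0.05 0.06 0.01] 0.0001644566055671401 nest [[-107.34404561  110.56152064]]
[ 0.3   0.51 -0.63  1.85  0.37  0.91 -0.31]
```

View pics/w6c.png

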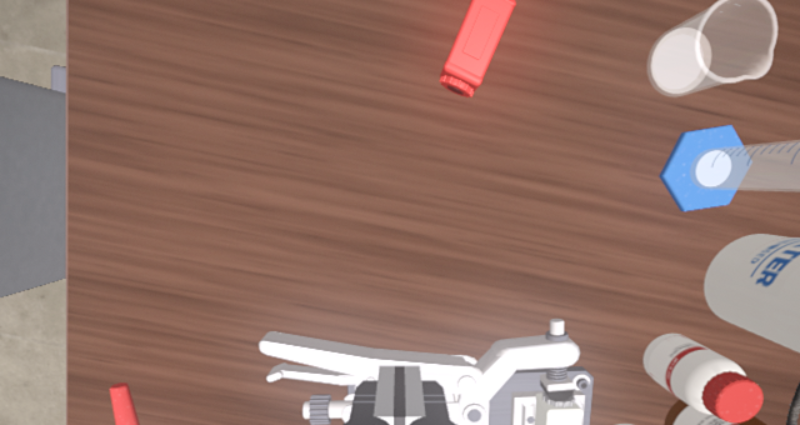

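Run:
```python
from h import *
f='pics/w6.png'
for p in [(262,336),(280,333),(330,342),(400,352),(460,357),(272,381),(330,383),(306,410)]:
    print(p,w2n(ray(f,np.array(p)/1.25,.045 if p[1]<360 else .040)[:2]*1000).round(1))
t=cv2.imread(f); g=cv2.cvtColor(t,cv2.COLOR_BGR2GRAY)
for u in (225,245,265,285,305,325): 
    col=g[255:340,u]; v=255+np.argmax(col>150); print(u,v,w2n(ray(f,(u,v),.045)[:2]*1000).round(1))
```

```text
(262, 336) [[-196.3   86.1]]
(280, 333) [[-184.4   87.7]]
(330, 342) [[-152.7   80.1]]
(400, 352) [[-107.6   71.2]]
(460, 357) [[-68.4  66. ]]
(272, 381) [[-195.1   52.1]]
(330, 383) [[-156.    48.9]]
(306, 410) [[-174.2   29.4]]
225 266 [[-183.6   88. ]]
245 270 [[-167.8   83.9]]
265 273 [[-151.9   80.6]]
285 277 [[-135.9   76.4]]
305 279 [[-119.7   74. ]]
325 281 [[-103.5   71.5]]
```

Request:
{"name": "play_rows", "arguments": {
  "deltas": [
    [-32,0,-30,0,0,-3.2,0],
    [-32,0,-50,0,0,-3.2,0],
    [0,-2,-50,0,0,0,0],
    [0,-6,-30,0,0,0,0],
    [0,-8,-2,0,0,0,0],
    [0,-6,0,0,0,0,0],
    [0,0,0,0,0,0,0]
  ]
}}

```text
clock: 18.27
position: [0.4755, 0.0071, 0.0238]
tool_rot: [1.432, 1.569, -0.057]
force: [-0.1, 0.6, 0.1]
grip_width: -0.0001
```

Request:
{"name": "play_rows", "arguments": {
  "deltas": [
    [0,-2,0,0,0,0,0],
    [0,-2,0,0,0,0,0],
    [0,-2,0,0,0,0,0]
  ]
}}

```text
clock: 18.65
position: [0.4751, 0.0015, 0.023]
tool_rot: [1.4, 1.571, -0.089]
force: [0.8, -0.0, 0.1]
grip_width: 0.0002
```

Request:
{"name": "play_rows", "arguments": {
  "deltas": [
    [0,-1,0,0,0,0,0],
    [0,-1,0,0,0,0,0]
  ]
}}

```text
clock: 18.9
position: [0.475, -0.0004, 0.0228]
tool_rot: [-1.565, 1.571, -3.053]
force: [0.9, -0.1, 0.0]
grip_width: 0.0
```

Request:
{"name": "play_rows", "arguments": {
  "deltas": [
    [0,-1,0,0,0,0,0],
    [0,-1,0,0,0,0,0]
  ]
}}

```text
clock: 19.15
position: [0.475, -0.0024, 0.0228]
tool_rot: [-2.827, 1.571, 1.968]
force: [-0.3, -0.4, 1.5]
grip_width: 0.0
```

Request:
{"name": "play_rows", "arguments": {
  "deltas": [
    [0,-1,0,0,0,0,0],
    [0,-1,0,0,0,0,0]
  ]
}}

```text
clock: 19.4
position: [0.475, -0.0045, 0.0228]
tool_rot: [-2.15, 1.571, 2.645]
force: [0.3, -0.1, -0.3]
grip_width: 0.0001
```

Request:
{"name": "play_rows", "arguments": {
  "deltas": [
    [0,-1,0,0,0,0,0],
    [0,-1,0,0,0,0,0]
  ]
}}

```text
clock: 19.65
position: [0.475, -0.0064, 0.0228]
tool_rot: [-1.205, 1.571, -2.693]
force: [-1.1, -0.2, 0.4]
grip_width: -0.0002
```

Request:
{"name": "play_rows", "arguments": {
  "deltas": [
    [0,-0.7,0,0,0,0,0],
    [0,-0.7,0,0,0,0,0]
  ]
}}

```text
clock: 19.9
position: [0.475, -0.0078, 0.0228]
tool_rot: [-1.048, 1.571, -2.536]
force: [-0.1, -0.6, 0.4]
grip_width: -0.0
```

Request:
{"name": "play_rows", "arguments": {
  "deltas": [
    [0,-0.7,0,0,0,0,0],
    [0,-0.7,0,0,0,0,0]
  ]
}}

```text
clock: 20.15
position: [0.475, -0.0092, 0.0228]
tool_rot: [-0.423, 1.571, -1.912]
force: [-0.2, -0.4, -0.2]
grip_width: 0.0004
```

Request:
{"name": "play_rows", "arguments": {
  "deltas": [
    [0,-0.6,0,0,0,0,0],
    [0,-0.6,0,0,0,0,0]
  ]
}}

```text
clock: 20.4
position: [0.475, -0.0104, 0.0228]
tool_rot: [0.365, 1.571, -1.123]
force: [0.4, -0.1, -0.3]
grip_width: -0.0001
```

Request:
{"name": "play_rows", "arguments": {
  "deltas": [
    [0,-0.6,0,0,0,0,0],
    [0,-0.6,0,0,0,0,0]
  ]
}}

```text
clock: 20.65
position: [0.475, -0.0116, 0.0228]
tool_rot: [-1.552, 1.571, -3.04]
force: [-0.5, 0.2, -0.4]
grip_width: 0.0002
```

Request:
{"name": "play_rows", "arguments": {
  "deltas": [
    [0,-0.6,0,0,0,0,0],
    [0,-0.6,0,0,0,0,0]
  ]
}}

```text
clock: 20.9
position: [0.475, -0.0128, 0.0228]
tool_rot: [-0.188, 1.571, -1.677]
force: [-0.2, 0.3, 0.2]
grip_width: -0.0003
```

Run:
```python
from h import *
print(w2n(ray('pics/w6.png',np.array([582,382])/1.25,.013)[:2]*1000), w2n(ray('pics/w2.png',np.array([487,184])/3+[191,66],.013)[:2]*1000), w2n(ray('pics/w5.png',np.array([487,329])/3+[190,100],.013)[:2]*1000))
# pivot: w6 (474,414)/1.25 ; w5 (104,375)/3 ; w2 (163,195)/3
print(w2n(ray('pics/w6.png',np.array([474,414])/1.25,.047)[:2]*1000), w2n(ray('pics/w2.png',np.array([163,195])/3+[191,66],.047)[:2]*1000), w2n(ray('pics/w5.png',np.array([104,375])/3+[190,100],.047)[:2]*1000))
f='pics/s6.png'; t=snap('side',f)[:,:,::-1]
# candidate locked handle tip
for y in (70,75,80,86): print(y,proj(f,[*(n2w([(-196,y)])[0]/1000),.045]))
cv2.imwrite('pics/s6c.png',cv2.resize(t[240:400,250:450],None,fx=4,fy=4,interpolation=cv2.INTER_CUBIC)[:600])
```

```text
[[26.32327212 29.18139987]] [[27.21905047 27.26089215]] [[26.95422179 27.90414438]]
[[-59.40069407  25.06366693]] [[-58.96762173  23.75900152]] [[-58.87995321  23.80856961]]
70 [[292.16713604 320.9742449 ]]
75 [[290.15146614 319.22419647]]
80 [[288.14831755 317.48501931]]
86 [[285.76090372 315.41221471]]
```

Request:
{"name": "play_rows", "arguments": {
  "deltas": [
    [0,3,0,0,0,0,0],
    [0,13,0,0,0,0,0],
    [0,10,40,0,0,0,0],
    [10,0,50,0,0,3,0],
    [20,0,50,0,0,3,0],
    [30,0,20,0,0,0.4,0],
    [0,0,0,0,0,0,0],
    [0,0,0,0,0,0,0]
  ]
}}

```text
clock: 21.95
position: [0.5341, 0.0139, 0.1822]
tool_rot: [-1.732, 1.57, -3.108]
force: [-0.1, 0.2, -0.3]
grip_width: 0.0003
```

Run:
```python
import st
from h import *
f='pics/w7.png'; snap('wrist',f); t=cv2.imread(f); g=cv2.cvtColor(t,cv2.COLOR_BGR2GRAY)
for u in (225,245,265,285,305,325): 
    col=g[245:345,u]; v=245+np.argmax(col>150); print(u,v,w2n(ray(f,(u,v),.045)[:2]*1000).round(1))
```

```text
21.95 [0.5341438  0.0138727  0.18217364] yaw 11.177703848892268 down [-0.001 -0.    -1.   ] F [-0.1  0.2 -0.3] [0.02 0.05 0.01] 0.0003226348427142825 nest [[-117.67367185   96.03547052]]
[ 0.34  0.51 -0.65  1.86  0.39  0.9  -0.3 ]
225 273 [[-194.1   69. ]]
245 275 [[-178.3   66.6]]
265 276 [[-162.3   65.1]]
285 277 [[-146.4   63.6]]
305 278 [[-130.4   62.1]]
325 274 [[-114.2   64.8]]
```

Request:
{"name": "play_rows", "arguments": {
  "deltas": [
    [-26,-50,0,0,0,0,0],
    [-26,-51,0,0,0,0,0],
    [0,0,-50,0,0,0,0],
    [0,0,-50,0,0,0,0],
    [0,0,-40,0,0,0,0],
    [0,0,-16,0,0,0,0],
    [0,0,0,0,0,0,0]
  ]
}}

```text
clock: 22.88
position: [0.4825, -0.0873, 0.0265]
tool_rot: [-1.937, 1.569, 2.971]
force: [-0.4, 0.3, 0.6]
grip_width: 0.0001
```

```bash
python3 st.py
```

```text
22.875 [ 0.48249205 -0.08725709  0.0265079 ] yaw 11.186157861906327 down [-0.002  0.    -1.   ] F [-0.4  0.3  0.6] [ 0.   -0.   -0.02] 0.00011131630051969426 nest [[-191.65703077    9.88676524]]
[ 0.41  0.69 -0.47  2.07  0.61  0.53 -0.31]
```

Request:
{"name": "play_rows", "arguments": {
  "deltas": [
    [-1,4,0,0,0,0,0],
    [-1,4,0,0,0,0,0],
    [-0.7,3,0,0,0,0,0],
    [-0.5,2,0,0,0,0,0]
  ]
}}

```text
clock: 23.38
position: [0.4799, -0.0746, 0.0271]
tool_rot: [1.222, 1.57, -0.154]
force: [-0.3, 0.1, -0.2]
grip_width: -0.0
```

Request:
{"name": "play_rows", "arguments": {
  "deltas": [
    [-0.5,2,0,0,0,0,0],
    [-0.5,2,0,0,0,0,0],
    [-0.5,2,0,0,0,0,0]
  ]
}}

```text
clock: 23.75
position: [0.4782, -0.0687, 0.0267]
tool_rot: [-1.443, 1.571, -2.819]
force: [0.3, -0.4, -0.1]
grip_width: -0.0
```

Request:
{"name": "play_rows", "arguments": {
  "deltas": [
    [-0.5,2,0,0,0,0,0],
    [-0.5,2,0,0,0,0,0],
    [-0.5,2,0,0,0,0,0]
  ]
}}

```text
clock: 24.12
position: [0.4768, -0.0627, 0.0268]
tool_rot: [-1.369, 1.571, -2.746]
force: [0.0, -0.6, 0.5]
grip_width: 0.0001
```

Request:
{"name": "play_rows", "arguments": {
  "deltas": [
    [-0.5,2,0,0,0,0,0],
    [-0.5,2,0,0,0,0,0]
  ]
}}

```text
clock: 24.38
position: [0.476, -0.0587, 0.0268]
tool_rot: [1.216, 1.57, -0.161]
force: [1.4, -1.2, -0.4]
grip_width: -0.0006
```

Request:
{"name": "play_rows", "arguments": {
  "deltas": [
    [-0.4,1.5,0,0,0,0,0],
    [-0.4,1.5,0,0,0,0,0]
  ]
}}

```text
clock: 24.62
position: [0.4752, -0.0558, 0.0268]
tool_rot: [1.058, 1.57, -0.319]
force: [2.0, -1.6, -0.7]
grip_width: 0.0002
```

Request:
{"name": "play_rows", "arguments": {
  "deltas": [
    [-0.3,1.2,0,0,0,0,0],
    [-0.3,1.2,0,0,0,0,0]
  ]
}}

```text
clock: 24.88
position: [0.4744, -0.0533, 0.0268]
tool_rot: [0.233, 1.571, -1.143]
force: [2.3, -2.1, 0.8]
grip_width: -0.0
```

Request:
{"name": "play_rows", "arguments": {
  "deltas": [
    [-0.3,1.2,0,0,0,0,0],
    [-0.3,1.2,0,0,0,0,0]
  ]
}}

```text
clock: 25.12
position: [0.4737, -0.0509, 0.0268]
tool_rot: [-2.372, 1.571, 2.535]
force: [2.4, -1.9, 0.3]
grip_width: 0.0002
```

Request:
{"name": "play_rows", "arguments": {
  "deltas": [
    [-0.3,1.0,0,0,0,0,0],
    [-0.3,1.0,0,0,0,0,0]
  ]
}}

```text
clock: 25.38
position: [0.4731, -0.0489, 0.0268]
tool_rot: [-1.975, 1.571, 2.932]
force: [1.4, -0.8, -0.1]
grip_width: 0.0003
```

Request:
{"name": "play_rows", "arguments": {
  "deltas": [
    [-0.3,1.0,0,0,0,0,0],
    [-0.3,1.0,0,0,0,0,0]
  ]
}}

```text
clock: 25.62
position: [0.4725, -0.0469, 0.0268]
tool_rot: [-2.129, 1.571, 2.778]
force: [1.1, -1.8, -0.4]
grip_width: -0.0001
```

Request:
{"name": "play_rows", "arguments": {
  "deltas": [
    [-0.3,1.0,0,0,0,0,0],
    [-0.3,1.0,0,0,0,0,0]
  ]
}}

```text
clock: 25.88
position: [0.4719, -0.0449, 0.0268]
tool_rot: [-2.055, 1.571, 2.852]
force: [1.1, -0.8, 0.1]
grip_width: 0.0001
```

Run:
```python
from h import *
f='pics/top7.png'; snap('top',f); a=cv2.imread(f).astype(int); b=cv2.imread('pics/top0.png').astype(int)
for (u,v) in [(330,289),(339,276),(345,268),(352,258)]: print((u,v),b[v,u],a[v,u])
g=cv2.cvtColor(a.astype(np.uint8),cv2.COLOR_BGR2GRAY)
for v in (250,260,270,280,290): print(v,g[v,325:400:3])
s=vision.grab_frame('wrist'); g=cv2.cvtColor(s,cv2.COLOR_RGB2GRAY); ci=vision.camera_info('wrist')
for u in (160,200,240,280,320): print(u,g[::12,u])
snap('wrist','pics/w8.png')
for p in [(-190,45),(-190,67),(-178,67),(-140,64),(-140,141)]: print(p,proj('pics/w8.png',[*(n2w([p])[0]/1000),.045]))
```

```text
(330, 289) [243 239 239] [45 57 82]
(339, 276) [219 212 216] [47 56 82]
(345, 268) [221 214 218] [43 56 83]
(352, 258) [220 213 218] [52 63 90]
250 [ 63  61  59  63  60  67  66  63  61  70  66  62  74  69 126 217 211 221
  74  96 218 217 200 226 225]
260 [ 61  61  57  55  60  67  65  64  64  72  69  57  72  67  78 227 220 213
 196  93  90 211 215 234 126]
270 [ 54  66  57  55  62  65  66  65  67  75  67  59  68  60  66 200 218 145
  59  70 107  75 130 159 101]
280 [ 54  63  58  53  63  62  63  65  64  66  65  65  70  66  65 169 221 177
 110  86  82  98 106 112 119]
290 [ 58  60  52  55  63  62  61  62  61  69  61  63  65  74  93 105 109 114
 124 132  94 136 136 141 140]
160 [77 69 71 73 74 78 74 79 80 77 79 75 77 75 84 79 74 70 79 80 82 75 72 79
 85 75 79 82 75 67 70 71 36 36 62 63 62 60 61 58]
200 [76 72 74 73 76 77 72 79 80 76 81 85 76 76 71 82 77 69 74 78 84 80 81 79
 73 80 77 83 76 68 38 39 56 62 74 36 34 32 33 32]
240 [77 77 70 77 72 72 79 76 79 84 76 83 84 81 79 78 77 83 74 76 75 83 74 78
 82 84 75 76 84 39 39 62 77 71 35 35 35 31 33 35]
280 [76 81 80 69 76 76 73 80 77 83 76 82 80 72 80 75 81 79 78 82 87 83 88 81
 87 82 88 82 43 43 40 41 38 37 34 35 34 33 36 39]
320 [ 77  78  82  76  72  76  77  72  78  77  85  74  79  85  76  81  74  79
  85  81  86  80 118 218 218 221  61  57  97  95  93  91  87  75  67  78
  36  36  29  32]
(-190, 45) [[324.85724481 357.77525312]]
(-190, 67) [[322.54642092 304.28230923]]
(-178, 67) [[355.70021677 302.99274328]]
(-140, 64) [[460.62319987 306.53154692]]
(-140, 141) [[476.21954646  75.50589722]]
```

Request:
{"name": "play_rows", "arguments": {
  "deltas": [
    [-0.3,1.0,0,0,0,0,0],
    [-0.3,1.0,0,0,0,0,0]
  ]
}}

```text
clock: 26.28
position: [0.4713, -0.0429, 0.0268]
tool_rot: [-1.598, 1.571, -2.975]
force: [-0.0, 0.1, -0.3]
grip_width: 0.0003
```

Request:
{"name": "play_rows", "arguments": {
  "deltas": [
    [-0.3,1.0,0,0,0,0,0],
    [-0.3,1.0,0,0,0,0,0],
    [0,0,0,0,0,0,0]
  ]
}}

```text
clock: 26.65
position: [0.4707, -0.0409, 0.0268]
tool_rot: [-1.845, 1.571, 3.062]
force: [0.5, -0.2, 0.1]
grip_width: -0.0002
```

Run:
```python
import st
from h import *
f='pics/w9.png'; snap('wrist',f); t=cv2.imread(f); g=cv2.cvtColor(t,cv2.COLOR_BGR2GRAY)
for u in (300,320,340,360,400,440): 
    c=np.where(g[:,u]>160)[0]; print(u,[int(x) for x in c[[0]]] if len(c) else None, w2n(ray(f,(u,c[0]),.045)[:2]*1000).round(1) if len(c) else '')
```

```text
26.65 [ 0.47073179 -0.0408741   0.02677848] yaw 11.14758281336864 down [-0.  0. -1.] F [ 0.5 -0.2  0.1] [ 0.03  0.04 -0.01] -0.0002161585362328913 nest [[-192.18094805   57.73455518]]
[ 0.31  0.67 -0.46  2.11  0.62  0.49 -0.43]
300 None 
320 None 
340 None 
360 [150] [[-176.   124.6]]
400 [75] [[-163.5  146.2]]
440 [113] [[-150.7  134.7]]
```

Request:
{"name": "play_rows", "arguments": {
  "deltas": [
    [1,-4,0,0,0,0,0],
    [3,-12,0,0,0,0,0],
    [5,-15,30,0,0,0,0],
    [20,-10,50,0,0,1,0],
    [25,-5,50,0,0,1,0],
    [25,0,50,0,0,0.3,0],
    [20,0,39,0,0,0,0],
    [0,0,0,0,0,0,0]
  ]
}}

```text
clock: 27.7
position: [0.5718, -0.0879, 0.2483]
tool_rot: [1.278, 1.566, -0.059]
force: [-0.8, -0.0, -0.2]
grip_width: 0.0002
```

Request:
{"name": "play_rows", "arguments": {
  "deltas": [
    [0,0,0,0,0,0,0],
    [0,0,0,0,0,0,0]
  ]
}}

```text
clock: 27.95
position: [0.569, -0.0874, 0.2448]
tool_rot: [-1.851, 1.569, 3.096]
force: [-0.7, 0.0, -0.1]
grip_width: -0.0001
```

Run:
```python
import st
from h import *
f='pics/w10.png'; snap('wrist',f); t=cv2.imread(f)
a=cv2.resize(t[:300,200:480],None,fx=2,fy=2,interpolation=cv2.INTER_CUBIC)
cv2.imwrite('pics/w10c.png',a)
snap('top','pics/top8.png'); b=cv2.imread('pics/top8.png')
c=cv2.resize(b[165:305,320:420],None,fx=2.4,fy=2.4,interpolation=cv2.INTER_CUBIC)
o=np.zeros((600,800,3),np.uint8); o[:,:560]=a; o[:336,560:800]=c; cv2.imwrite('pics/fin.png',o)
d=cv2.resize(t[150:260,360:460],None,fx=2.4,fy=2.4,interpolation=cv2.INTER_CUBIC); o[336:600,560:800]=d; cv2.imwrite('pics/fin.png',o)
```

```text
27.95 [ 0.56902816 -0.08741047  0.24483627] yaw 13.424491986623428 down [-0.002  0.    -1.   ] F [-0.7  0.  -0.1] [ 0.03 -0.01  0.01] -0.00010589981661761864 nest [[-107.5833639   -10.61059686]]
[ 0.53  0.5  -0.68  1.69  0.35  1.07 -0.03]
```

View pics/fin.png

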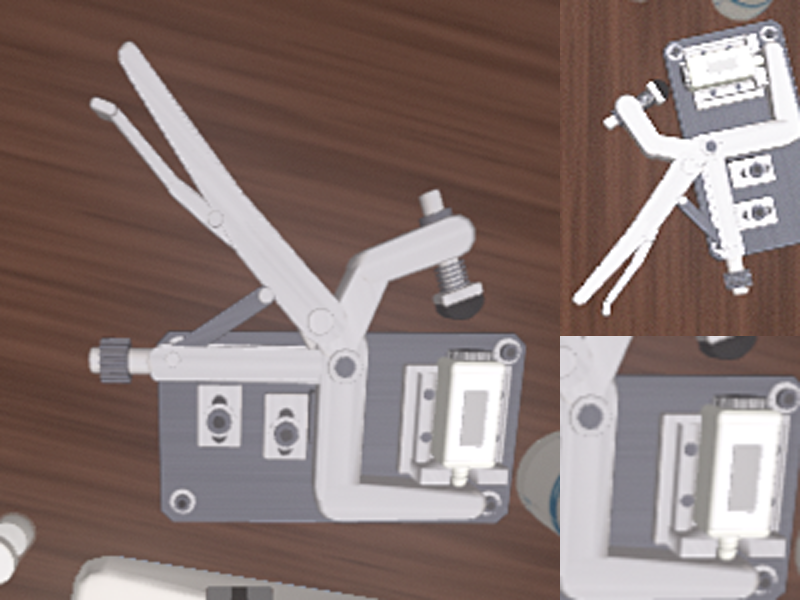

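```bash
python3 -c "
from workcell import workorder; print(workorder.job_done())"
```

```text
the job is handed in; nothing more can be done
None
```

The job is done and handed in at about 28 s of the 72 s allowed. I identified the cartridge by its plug standing out and laid it in the nest, nozzle in the slot and plug towards the jaw. I then swung the handle over centre, took the hand off, flicked the release tail, and backed clear.

**Seating:** On the way down the cartridge touched the anvil at about 5 N. I moved it back slightly and it then seated without trouble.

**Locking:** The first push left the handle resting near dead centre, although the force had dropped to zero. The wrist-camera measurement showed it was not locked, so I pushed again. It then snapped to about 67 mm in nest y, and my finger never pressed on the stop. The highest force I read on the handle was about 10 N.

**Release:** The tail moved under about 3 N. By the end of the push my finger met no force, and a wrist frame showed the handle swinging open.

**Last picture:** The handle and jaw stand fully open. The plug flange lies against the block, the cartridge is free in the nest, and the gripper is clear of everything. I judged the plug by eye and did not measure it. The beaker, vial, weight and second cartridge were not re-measured, but nothing was felt touching them.

**Disagreement:** Handle positions from the camera and from touch differed by a few millimetres, so the pliers' skew is known only roughly, at about 1 to 3 degrees.

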